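# Refit the refill cover of a collar-stay dispenser

### The arm

A 6-joint arm with a two-finger parallel gripper is mounted at the origin on the work surface. World frame = base frame: x ahead of the robot, y to its left, z up, the work surface at z = 0. Lengths are in m, angles in degrees, forces in N, time in s.
With the tool pointing down it reaches from about 0.35 to 0.875 m from the base axis. Payload 4.2 kg.
Tool frame: the origin (TCP) lies midway between the tips of the shut fingers; the grasp point (between the pads) lies 19 mm behind it; y points along the fingers, z is the direction in which the jaws open and shut, and the axes are right-handed (so a half turn about y gives the same grasp; the last joint's range is limited). The gripper opens to 85 mm and grips with 20 to 120 N. Pads are 22 mm wide; open, the fingers measure 114 mm over their backs; the gripper's body (76 mm by 85 mm) begins 54 mm behind the grasp point. The pads swing forward as they close: fully open they stand 13 mm farther back than shut.
Start: joints at [83.285, 22.042, 0.453, 0, -68.411, -14.817], TCP at [0.229, 0.581, 0.231] pointing down, gripper open.
Joint ranges: [-179.83, 179.83], [-69.29, 118.12], [-61.27, 80.66], [-181.25, 117.63], [-171.15, -9.14], [-177.46, 177.46]. Speed limits (degrees/s): [159.86, 159.86, 180, 180, 180, 180].

### API

Orientations are given as a 3x3 rotation matrix whose columns are the frame's x, y, z axes.
In Python, from cell import sensors, vision, r gives the robot as it stands.
- The arm moves only by the tool drive_tool, never from a script. Its argument "moves" is a list that holds one entry, the list of rows, each a list of 5 numbers: the opening in per cent of the stroke, from 0 (shut) to 100 (fully open), then the shift along the world's x, y, z in mm, then the turn about the world's z in degrees. In form: [[[fingers, tx, ty, tz, yaw], ...]]. A call has 1 to 12 rows; each row is the pose to reach, as a shift and turn from the pose commanded when the call began; what a row does not reach only later rows make up. A row lasts 1/10 s, in which the tool goes at most 50 mm and 8.59 degrees, less where a joint would pass 70% of its speed; a pose out of reach is approached as far as the arm can. A call with a gripper value outside its range is refused whole. The fingers move at their own pace and stop on an object; "grip_force" is the grip in N (left out, the last holds). Time passes only in rows, so rows that repeat a pose let the fingers close. It gives the time, the measured TCP pose, the force and the opening at its end, in the units of the state.
- sensors.read_state(): the state, without advancing time (a new reading comes with each control period).
- vision.capture(name): name is "side" or "top"; returns a dict with "pixels" (400x640x3 uint8, blue, green, red), "range_z" (400x640 float32, m along the optical axis (not along the pixel's ray), 0 where there is no reading), "fx", "fy", "cx", "cy" (pixels), "cam_to_world" (4x4, takes a point from camera to world coordinates). Camera axes: x right, y down, z forward; pixel columns grow to the right and rows downward; lengths in m; the calibration is good to about 2 mm. A picture is of the moment at which its call begins.
- r.job_done(): hands the job in, once; it reports no verdict.
The state is a dict: "time": time; "joints": joint angles; "joint_velocities": joint speeds; "joint_torque": joint torques, N m; "position": TCP position; "orientation": TCP orientation; "wrist_force": force on the tool from outside, world axes, zero at the start; "moment": the same for the moment, N m; "width": finger opening in m.
Only numpy, scipy, OpenCV 4.12 (cv2) and the standard library are available. Lean on these libraries where they do the work, as an engineer would, in place of code of your own. Each camera call takes 0.05 s, during which the arm holds its last target. There are 200 camera calls.

### The job

The collar-stay dispenser has been refilled: put its cover back on. Pick up the long cover with the tongue-like front lip by its finger bar, hold it tilted with the lip end low and hook the lip into the slot under the dispenser's hood, then pivot the other end down until it snaps flat beneath the catch, and let go. Leave the square lid with the round knob where it lies.

Things in the scene. Friction and masses are not known exactly. Their poses are not given: they have to be found in the camera images.
- cover: Loose dispenser cover, opal white plastic, about 90 g, lying flat, bar up. Plate 130 x 80 x 5 mm (x, y, z); origin: centre of the plate's underside, z up, -x its front. A flat lip sticks out 22 mm from the front edge, 60 wide, 4 thick, undersides flush. Finger bar over the origin: 14 thick (x), 50 long (y), top 31 mm above the underside; pinch it across the 14 mm from above.
- lip (a point): Middle of the front end of the cover's lip, at its underside: (-87, 0, 0) mm in the cover's frame.
- dispenser: Collar-stay dispenser: box of clear acrylic with opal white rims, fixed on the shelf, 175 mm long (x), 100 wide (y). Origin: centre, on the shelf; z up, -x its front (hood and push button), catch at +x. Flat rims at z = 50 mm. Cover seated: its origin at x = 2 to 11 mm (best 6), y = 0 within 13, z = 50 in this frame, axes parallel.
- slot (a point): Middle of the slot's mouth at its floor: (-65, 0, 50) mm in the dispenser's frame. The slot, under the sloping white hood, opens towards the dispenser's +x and is 20 mm deep (end wall at x = -85), 86 mm wide; roof 26 mm above the floor at the mouth, 14 mm at the end wall. Hood's top edge: z = 84 mm.
- catch (a point): Tip of the sprung catch's nose, at (63, 0, 60) mm in the dispenser's frame. The catch is white, 40 mm wide; from the tip a ramp rises outwards to (79, 0, 82); nose underside z = 58, stem face below it x = 76. The cover's far end, pushed down on the ramp with a few newtons, swings it outwards; it springs back over the cover.
- tray_lid: Loose square lid of the same opal plastic, 100 x 100 x 5 mm, with a round knob 22 mm across and 26 mm high in its middle, no lip. Origin: centre of its underside, z up. It belongs to another tray: leave it alone.

How it is judged (in metres and radians):
On the way:
1. the cover's lip is hooked in the slot under the hood while the cover is still tilted, its other end raised by more than 5 degrees (x of lip in the frame of dispenser between -0.09 and -0.069 m and z of lip in the frame of dispenser between 0.045 and 0.07 m and y of lip in the frame of dispenser between -0.025 and 0.025 m and x of cover in the frame of dispenser above -0.02 m and angle between cover's own z axis and vertical above 0.087 rad), for 0.1 s.
At the end, for the whole second after the job is handed in: The cover lies flat on the dispenser's rims (within 3.5 mm of height and about 2 degrees), its lip in the slot under the hood, its far end snapped beneath the catch, centred within 16 mm sideways and 10 degrees in yaw, at rest and let go (x of lip in the frame of dispenser below -0.072 m and z of lip in the frame of dispenser below 0.055 m and x of cover in the frame of dispenser between -0.005 and 0.016 m and y of cover in the frame of dispenser between -0.016 and 0.016 m and z of cover in the frame of dispenser between 0.046 and 0.0535 m and angle between cover's own z axis and vertical below 0.04 rad and angle between the x axis of cover and the x axis of dispenser, either way round below 0.18 rad and linear speed of cover below 0.02 m/s); the robot touches nothing.
It fails at once if the square lid is moved by more than 30 mm (distance of tray_lid from where it was at the start of the episode above 0.03 m).
It also fails if it takes over 48 s, if anything falls off the work surface, if the arm or the gripper's body presses on something with over 40 N, if the wrist force passes 120 N, or if a joint passes its speed limit or range.

## Working session

There is one attempt and no reset: what is moved stays moved. The work goes in short steps, Python scripts to look and compute and a tool call to move; the robot and the scene stay as the last step left them, time stands still between calls to the robot, and variables do not carry over. Pictures are saved under pics/ and viewed, about 8 in all and at most 12, crops included, and the job is handed in when it is done.

Besides the shell and the picture viewer there is one more tool, called after "Emit:" as a command line: name --argument value ..., lists and objects as JSON in quotes. drive_tool: Moves the arm, as the interface text tells. Its arguments: {"type":"object","properties":{"moves":{"type":"array"},"grip_force":{"type":"number"}},"required":["moves"]}

```bash
ls; mkdir -p pics; cat > h.py <<'E'
import numpy as np,cv2
from cell import sensors,vision,r
def cap(n):
    c=vision.capture(n);T=np.array(c["cam_to_world"]);z=c["range_z"]
    v,u=np.mgrid[:400,:640]
    P=np.stack([(u-c["cx"])/c["fx"]*z,(v-c["cy"])/c["fy"]*z,z],-1)@T[:3,:3].T+T[:3,3]
    P[z==0]=np.nan
    return c,P
E
python3 - <<'E'
from h import *
for n in("top","side"):
    c,P=cap(n);cv2.imwrite(f"pics/{n}0.png",c["pixels"]);np.save(f"{n}0.npy",P);print(n,c["fx"],np.round(c["cam_to_world"],3).tolist(),np.isnan(P).mean())
s=sensors.read_state();print(s["time"],s["position"],np.round(s["orientation"],3).tolist(),s["width"])
E
```

```text
pics
top 462.40184354628485 [[0.004, -0.997, 0.073, 0.437], [-1.0, -0.003, 0.011, -0.007], [-0.01, -0.073, -0.997, 1.119], [0.0, 0.0, 0.0, 1.0]] 0.00402734375
side 416.34851118243375 [[0.974, -0.169, 0.152, 0.34], [-0.227, -0.741, 0.632, -0.663], [0.006, -0.65, -0.76, 0.892], [0.0, 0.0, 0.0, 1.0]] 0.003953125
0.1 [0.2291776  0.58089998 0.23030561] [[-0.93, -0.001, -0.367], [0.367, -0.002, -0.93], [-0.0, -1.0, 0.002]] 0.08488153715432824
```

View pics/top0.png

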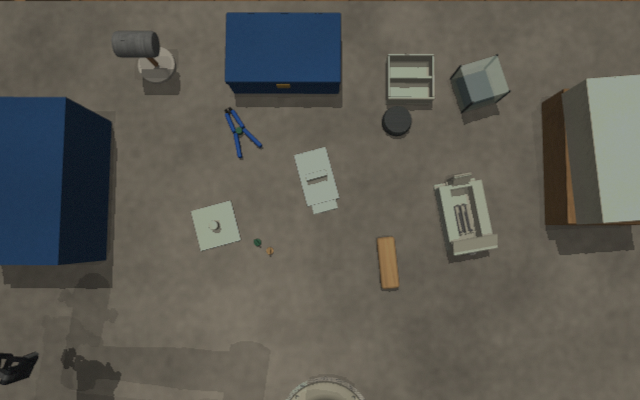

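View pics/side0.png

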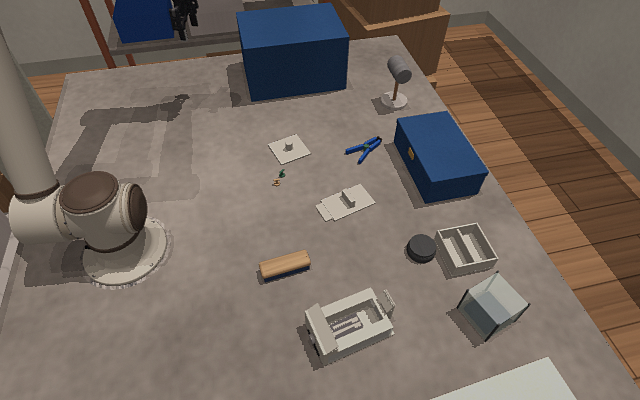

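The top view shows the cover at about (317,180) with its lip at (324,207), and the lid at (215,226). The dispenser is at (465,216), with its hood at (476,243) and catch at (459,180). Next I'll measure the poses.

```bash
cat >> h.py <<'E'
def blob(img,box,thr=130):
    x0,y0,x1,y1=box;g=img[y0:y1,x0:x1].min(2);m=(g>thr).astype(np.uint8)
    n,l,s,_=cv2.connectedComponentsWithStats(m);k=1+s[1:,4].argmax()
    M=np.zeros(img.shape[:2],np.uint8);M[y0:y1,x0:x1]=(l==k);return M
def plane(c,uv,z):
    T=np.array(c["cam_to_world"]);uv=np.asarray(uv,float).reshape(-1,2)
    d=np.c_[(uv[:,0]-c["cx"])/c["fx"],(uv[:,1]-c["cy"])/c["fy"],np.ones(len(uv))]@T[:3,:3].T
    return T[:3,3]+d*((z-T[2,3])/d[:,2])[:,None]
E
python3 - <<'E'
from h import *
c,P=cap("top");img=c["pixels"]
def rect(M,z,name):
    k=cv2.findContours(M,0,2)[0];k=max(k,key=cv2.contourArea)
    w=plane(c,k,z)[:,:2].astype(np.float32)*1000;R=cv2.minAreaRect(w);print(name,M.sum(),R,'hull approx',np.round(cv2.boxPoints(R)).tolist())
print(img[190,312],img[216,440],img[243,476],img[150,280])
M=blob(img,(285,140,350,222),100)
rect(M,.005,"cover full")
Mp=M.copy();Mo=cv2.morphologyEx(M,cv2.MORPH_OPEN,np.ones((3,3)))
# cover bar: z>20mm
Z=P[...,2]
def pts(box,zl,zh):
    x0,y0,x1,y1=box;Q=P[y0:y1,x0:x1].reshape(-1,3);return Q[(Q[:,2]>zl)&(Q[:,2]<zh)]
B=pts((285,140,350,222),.02,.05);print("bar",len(B),B.mean(0),cv2.minAreaRect((B[:,:2]*1000).astype(np.float32)))
A=pts((285,140,350,222),-.01,.012);print("table/plate z",np.percentile(A[:,2],[5,30,50,70,95]))
D=pts((420,165,515,268),.04,.06);print("rim",len(D),np.median(D[:,2]),cv2.minAreaRect((D[:,:2]*1000).astype(np.float32)))
H=pts((420,165,515,268),.065,.1);
far=H[:,0]>np.median(H[:,0])+.06
for n,q in(("hood",H[~far]),("catch",H[far])):print(n,len(q),q.mean(0),q[:,2].max(),cv2.minAreaRect((q[:,:2]*1000).astype(np.float32)))
for nm,b in(("cv",(285,140,350,222)),("dp",(420,160,515,270))):
    cv2.imwrite(f"pics/{nm}.png",cv2.resize(img[b[1]:b[3],b[0]:b[2]],None,fx=5,fy=5))
a=cv2.resize(img[140:222,285:350],None,fx=5,fy=5);b=cv2.resize(img[160:270,420:515],None,fx=4.5,fy=4.5)
o=np.zeros((500,760,3),np.uint8);o[:a.shape[0],:a.shape[1]]=a;o[:b.shape[0],330:330+b.shape[1]]=b[:500,:430];cv2.imwrite("pics/crop.png",o)
E
```

```text
[147 160 151] [62 69 69] [110 128 130] [ 88  98 105]
cover full 1928 ((574.5601196289062, 21.768634796142578), (153.5931854248047, 81.46308135986328), 15.252387046813965) hull approx [[490.0, 41.0], [511.0, -38.0], [659.0, 3.0], [638.0, 81.0]]
bar 135 [0.58501845 0.02309025 0.03191131] ((585.1273193359375, 23.37394142150879), (15.215625762939453, 49.650367736816406), 17.52151870727539)
table/plate z [-0.00131188  0.00150251  0.00316312  0.00508365  0.008774  ]
rim 1423 0.05104046878176516 ((490.00836181640625, -324.1151123046875), (181.53294372558594, 102.31434631347656), 10.03271770477295)
hood 597 [ 0.42401517 -0.33562234  0.07380399] 0.08413767037663744 ((423.3772888183594, -336.109375), (31.4407901763916, 101.34076690673828), 10.250343322753906)
catch 148 [ 0.57364877 -0.30786044  0.07557527] 0.08474193121445373 ((572.9497680664062, -309.20257568359375), (19.07529640197754, 42.3699836730957), 9.538363456726074)
```

View pics/crop.png

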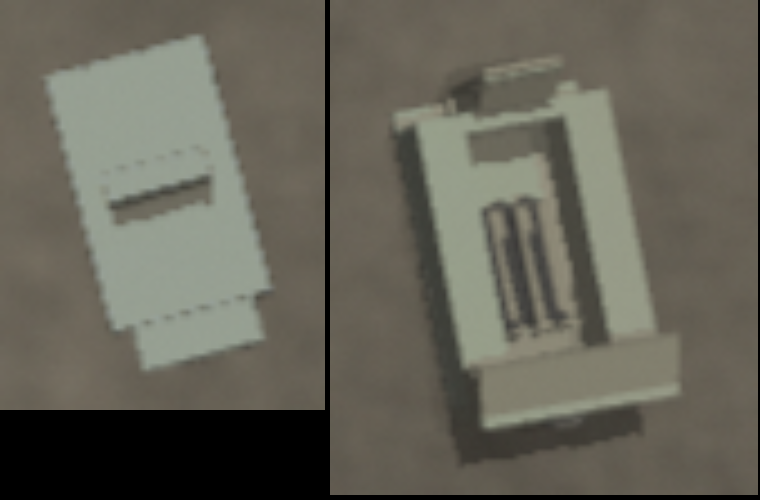

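Emit:
drive_tool --moves '[[[100, 356, -557, -100, 36.7], [100, 356, -557, -100, 36.7], [100, 356, -557, -100, 36.7], [100, 356, -557, -100, 36.7], [100, 356, -557, -100, 36.7], [100, 356, -557, -100, 36.7], [100, 356, -557, -100, 36.7], [100, 356, -557, -100, 36.7], [100, 356, -557, -100, 36.7], [100, 356, -557, -100, 36.7], [100, 356, -557, -100, 36.7], [100, 356, -557, -100, 36.7]]]'

```text
time: 1.35
position: [0.5489, 0.0806, 0.1414]
orientation: [[-0.965, -0.0, 0.262], [-0.262, 0.0, -0.965], [0.0, -1.0, -0.0]]
wrist_force: [0.7, 0.5, 0.1]
width: 0.0853
```

```bash
python3 - <<'E'
from h import *
P=np.load("top0.npy");Q=P[160:272,415:520].reshape(-1,3);Q=Q[Q[:,2]>.03]
a=np.radians(10.2);R=np.array([[np.cos(a),-np.sin(a)],[np.sin(a),np.cos(a)]])
L=(Q[:,:2]@R)*1000
for n,m in(("rim",abs(Q[:,2]-.051)<.004),("hood",(Q[:,2]>.06)&(L[:,0]<400)),("hoodtop",(Q[:,2]>.079)&(L[:,0]<400)),("catchall",(Q[:,2]>.062)&(L[:,0]>450)),("catchtop",(Q[:,2]>.078)&(L[:,0]>450))):
    print(n,m.sum(),np.percentile(L[m],[1,3,10,50,90,97,99],axis=0).round(1).T.tolist())
h=(Q[:,2]>.06)&(L[:,0]<400);print(np.polyfit(L[h,0],Q[h,2]*1000,1))
k=(Q[:,2]>.06)&(L[:,0]>450);print(np.polyfit(L[k,0],Q[k,2]*1000,1), "center y", L[k,1].mean())
s=sensors.read_state();print(s["time"],s["position"],np.round(s["orientation"],3).tolist(),s["wrist_force"])
E
```

```text
rim 1284 [[346.8, 373.0, 382.9, 439.0, 492.8, 498.0, 499.5], [-455.3, -454.2, -450.3, -399.8, -359.4, -356.1, -355.4]]
hood 632 [[341.7, 342.2, 344.7, 357.5, 370.1, 372.0, 372.6], [-455.1, -452.4, -445.4, -404.8, -363.5, -356.5, -355.6]]
hoodtop 112 [[361.2, 363.2, 366.0, 369.3, 372.0, 372.6, 372.7], [-453.7, -452.3, -445.3, -406.5, -364.8, -358.5, -356.9]]
catchall 167 [[499.5, 499.9, 501.8, 509.3, 516.2, 518.0, 518.3], [-425.5, -424.7, -422.0, -404.6, -387.0, -385.8, -385.3]]
catchtop 58 [[509.9, 510.8, 512.0, 514.8, 517.9, 518.3, 518.5], [-424.8, -424.1, -422.2, -406.1, -390.3, -386.8, -385.8]]
[   0.50917573 -108.65432629]
[   1.13896562 -506.07408134] center y -404.4440399264946
1.35 [0.54891713 0.08060001 0.14137889] [[-0.965, -0.0, 0.262], [-0.262, 0.0, -0.965], [0.0, -1.0, -0.0]] [0.74240103 0.50066743 0.0538892 ]
```

Emit:
drive_tool --moves '[[[100, 33, -50, -55, 0], [100, 33, -50, -55, 0], [100, 33, -50, -55, 0], [100, 33, -50, -55, 0]]]'

```text
time: 1.75
position: [0.581, 0.032, 0.0861]
orientation: [[-0.965, -0.002, 0.261], [-0.261, -0.001, -0.965], [0.002, -1.0, 0.0]]
wrist_force: [-0.2, 0.8, -0.4]
width: 0.0855
```

```bash
python3 - <<'E'
from h import *
P=np.load("side0.npy");Q=P.reshape(-1,3);Q=Q[(Q[:,2]>.006)&(Q[:,2]<.1)]
a=np.radians(10.2);R=np.array([[np.cos(a),-np.sin(a)],[np.sin(a),np.cos(a)]])
L=(Q[:,:2]@R)*1000-[436,-405];k=(abs(L)<120).all(1);Q=Q[k];L=L[k]
for lo,hi in((6,20),(20,35),(35,46),(46,54),(56,66),(66,75),(75,82),(82,90)):
    m=(Q[:,2]*1000>lo)&(Q[:,2]*1000<hi);print(lo,m.sum(),np.percentile(L[m],[1,3,50,97,99],axis=0).round(1).T.tolist())
s=sensors.read_state();print(s["time"],s["position"],s["joints"])
E
```

```text
6 832 [[-96.5, -94.4, -11.0, 61.7, 77.6], [-50.3, -50.0, -0.3, 37.3, 40.2]]
20 299 [[-101.4, -93.8, -18.3, 77.5, 78.5], [-50.4, -50.3, -48.9, 30.8, 42.7]]
35 233 [[-101.5, -101.2, -42.8, 77.2, 78.7], [-50.5, -50.4, -49.1, 35.2, 42.0]]
46 1496 [[-93.7, -83.7, 4.9, 63.3, 64.9], [-50.0, -49.4, -23.2, 48.3, 50.0]]
56 220 [[-93.8, -93.8, -87.7, 71.3, 77.7], [-50.3, -50.1, -7.4, 46.3, 48.7]]
66 535 [[-93.4, -92.3, -79.2, 74.2, 76.2], [-49.8, -48.3, -3.7, 44.9, 47.8]]
75 335 [[-75.0, -73.5, -66.1, 82.2, 83.1], [-49.5, -47.6, -1.4, 45.6, 49.0]]
82 8 [[-68.3, -68.0, 79.1, 81.3, 81.5], [-41.4, -37.3, -2.4, 40.7, 44.6]]
1.75 [0.581014   0.03196062 0.08611043] [ 1.90911949e+01  2.60763393e+01 -1.62839832e+01  8.07357940e-03
 -4.77346472e+01  8.60099900e+01]
```

Emit:
drive_tool --moves '[[[100, 4, -8, -40, 0], [100, 4, -8, -60, 0], [100, 4, -8, -60, 0], [100, 4, -8, -60, 0]]]'

```text
time: 2.15
position: [0.586, 0.0257, 0.0282]
orientation: [[-0.965, 0.002, 0.264], [-0.264, 0.0, -0.965], [-0.002, -1.0, 0.0]]
wrist_force: [0.2, -0.5, 0.5]
width: 0.0853
```

```bash
python3 - <<'E'
from h import *
c,P=cap("side");cv2.imwrite("pics/s1.png",cv2.resize(c["pixels"][120:260,240:440],None,fx=4,fy=4))
s=sensors.read_state();print(s["time"],s["position"],s["wrist_force"])
E
```

```text
2.2 [0.58647866 0.02571428 0.02879797] [ 0.25929511 -0.27056063  0.73816623]
```

View pics/s1.png

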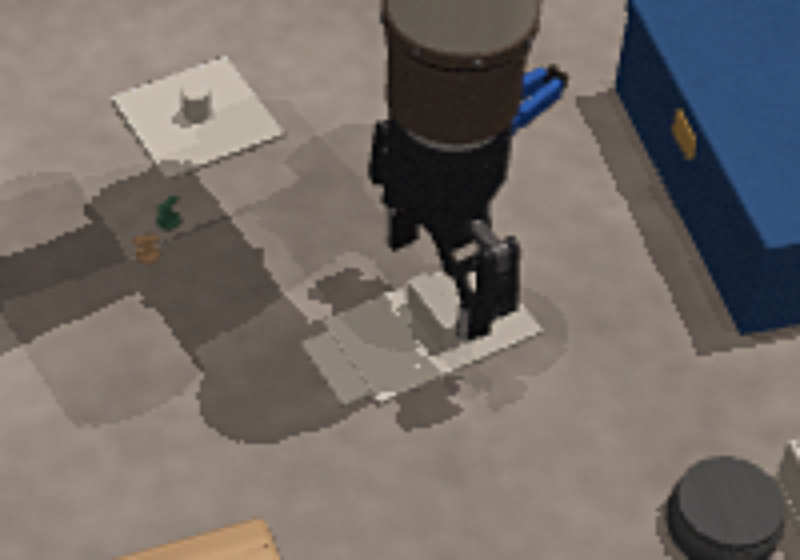

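The open fingers straddle the ends of the bar, which is at about (430,310) in the crop. I'll lower the tool and close.

Emit:
drive_tool --moves '[[[100, -1, -2, -24, 0], [100, -1, -2, -24, 0], [40, -1, -2, -24, 0], [40, -1, -2, -24, 0], [40, -1, -2, -24, 0], [40, -1, -2, -24, 0], [40, -1, -2, -24, 0]]]' --grip_force 30

```text
time: 2.9
position: [0.5853, 0.0229, 0.0044]
orientation: [[-0.965, 0.003, 0.262], [-0.262, 0.001, -0.965], [-0.003, -1.0, 0.0]]
wrist_force: [-0.7, 1.6, 6.7]
width: 0.0488
```

Emit:
drive_tool --moves '[[[75, 0, 0, 5, 0], [75, 0, 0, 5, 0], [75, 0, 0, 5, 0], [40, 0, 0, 5, 0], [40, 0, 0, 5, 0], [40, 0, 0, 5, 0], [40, 0, 0, 5, 0]]]' --grip_force 30

```text
time: 3.6
position: [0.5842, 0.0224, 0.0077]
orientation: [[-0.965, -0.0, 0.262], [-0.262, -0.0, -0.965], [0.0, -1.0, 0.0]]
wrist_force: [0.1, 0.0, 1.4]
width: 0.0496
```

Emit:
drive_tool --moves '[[[40, 0, 0, 50, 0], [40, 0, 0, 100, 0], [40, 0, 0, 140, 0], [40, 0, 0, 140, 0]]]'

```text
time: 4.0
position: [0.588, 0.0232, 0.1543]
orientation: [[-0.965, 0.013, 0.263], [-0.263, 0.002, -0.965], [-0.013, -1.0, 0.001]]
wrist_force: [0.3, -0.1, -1.5]
width: 0.0491
```

```bash
python3 - <<'E'
from h import *
c,P=cap("side");cv2.imwrite("pics/s2.png",cv2.resize(c["pixels"][80:240,240:440],None,fx=3.5,fy=3.5))
s=sensors.read_state();print(s["time"],s["position"],s["wrist_force"],s["width"])
E
```

```text
4.05 [0.58575563 0.0229521  0.1507729 ] [ 0.57565051  0.64198233 -2.8894738 ] 0.04897595587062992
```

View pics/s2.png

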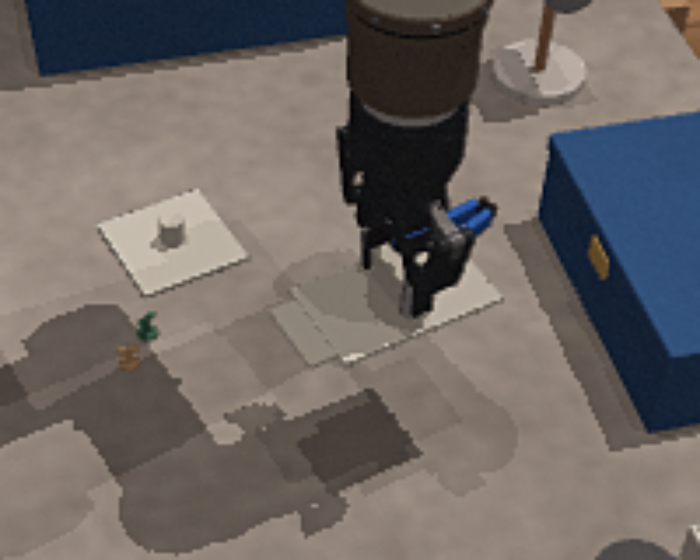

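Emit:
drive_tool --moves '[[[40, -208, -368, 0, -5], [40, -208, -368, 0, -5], [40, -208, -368, 0, -5], [40, -208, -368, 0, -5], [40, -208, -368, 0, -5], [40, -208, -368, 0, -5], [40, -208, -368, 0, -5], [40, -208, -368, 0, -5], [40, -208, -368, 0, -5], [40, -208, -368, -20, -5], [40, -208, -368, -40, -5], [40, -208, -368, -40, -5]]]'

```text
time: 5.25
position: [0.3729, -0.3441, 0.1036]
orientation: [[-0.985, -0.009, 0.174], [-0.175, 0.005, -0.985], [0.007, -1.0, -0.007]]
wrist_force: [-0.4, 0.0, -0.6]
width: 0.0494
```

```bash
python3 - <<'E'
from h import *
s=sensors.read_state();print(s["time"],s["position"],s["wrist_force"],s["width"],np.round(s["orientation"],3).tolist())
a=np.radians(10.2);R=np.array([[np.cos(a),-np.sin(a)],[np.sin(a),np.cos(a)]])
print((s["position"][:2]*1000-[500.8,-321.4])@R)
E
```

```text
5.25 [ 0.37286249 -0.34407031  0.10359511] [-0.43824925  0.00765848 -0.62042915] 0.04940936419208807 [[-0.985, -0.009, 0.174], [-0.175, 0.005, -0.985], [0.007, -1.0, -0.007]]
[-129.93010443    0.34375999]
```

Emit:
drive_tool --moves '[[[40, 8, 0, 2, 0], [40, 8, 0, 2, 0], [40, 8, 0, -3, 0], [40, 8, 0, -8, 0], [40, 8, 0, -13, 0], [40, 8, 0, -18, 0], [40, 8, 0, -22, 0], [40, 8, 0, -25, 0], [40, 8, 0, -28, 0], [40, 8, 0, -28, 0]]]'

```text
time: 6.25
position: [0.3824, -0.3457, 0.0799]
orientation: [[-0.984, -0.003, 0.176], [-0.176, 0.001, -0.984], [0.003, -1.0, -0.001]]
wrist_force: [-5.0, -0.5, 4.8]
width: 0.0497
```

```bash
python3 - <<'E'
from h import *
c,P=cap("side");cv2.imwrite("pics/s3.png",cv2.resize(c["pixels"][230:400,220:420],None,fx=3.5,fy=3.5))
s=sensors.read_state();print(s["time"],s["position"],s["wrist_force"],s["width"],np.round(s["orientation"],3).tolist())
a=np.radians(10.2);R=np.array([[np.cos(a),-np.sin(a)],[np.sin(a),np.cos(a)]])
print((s["position"][:2]*1000-[500.8,-321.4])@R)
E
```

```text
6.3 [ 0.38252202 -0.34565746  0.07993203] [-5.03253974 -0.37825473  3.93262769] 0.04946707574966435 [[-0.984, -0.003, 0.176], [-0.176, 0.001, -0.984], [0.003, -1.0, -0.001]]
[-120.70429596   -2.92885862]
```

View pics/s3.png

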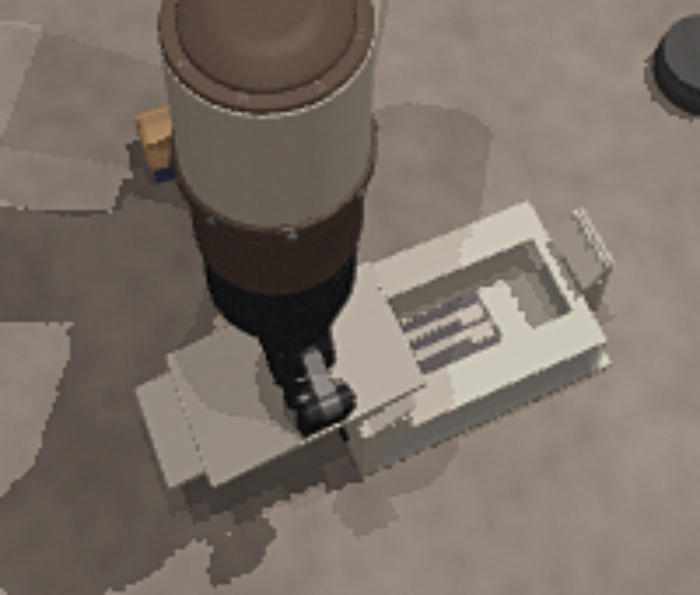

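The cover is pivoting on the hood, with its rear end resting there and its lip at about (165,440) hanging lower. I'll measure the tilt from depth.

```bash
cat >> h.py <<'E'
a=np.radians(10.2);R2=np.array([[np.cos(a),-np.sin(a)],[np.sin(a),np.cos(a)]]);O=np.array([500.8,-321.4])
def loc(P): return np.c_[(P[:,:2]*1000-O)@R2,P[:,2]*1000]
def tilt(dx,n="side",z0=30,z1=250):
    """plate profile in the dispenser's frame, near cover x estimate dx"""
    c,P=cap(n);g=c["pixels"].min(2)
    L=loc(P.reshape(-1,3));ok=(g.ravel()>95)&(L[:,2]>z0)&(L[:,2]<z1)&(abs(L[:,1])<38)&(L[:,0]>dx-100)&(L[:,0]<dx+75)
    L=L[ok]
    for _ in range(6):
        A=np.c_[L[:,0]-dx,L[:,1],np.ones(len(L))];p=np.linalg.lstsq(A,L[:,2],rcond=None)[0];e=L[:,2]-A@p;k=abs(e)<max(3,1.5*np.std(e));
        if k.all():break
        L=L[k]
    print("tilt",np.degrees(np.arctan(p[0])).round(1),"roll",np.degrees(np.arctan(p[1])).round(1),"z",p[2].round(1),"n",len(L),"x",np.percentile(L[:,0],[.5,99.5]).round(1),"y",np.percentile(L[:,1],[1,99]).round(1))
    return c,P,L
def st():
    s=sensors.read_state();print(s["time"],"loc",loc(s["position"][None]).round(1),"F",s["wrist_force"].round(1),"w",s["width"]);return s
E
python3 - <<'E'
from h import *
st();c,P,L=tilt(-121,z0=40)
E
```

```text
6.3 loc [[-120.7   -2.9   79.9]] F [-5.  -0.4  3.9] w 0.04946707574966435
tilt 8.1 roll 0.0 z 77.0 n 1749 x [-201.3  -52.3] y [-37.1  35.7]
```

Emit:
drive_tool --moves '[[[40, 0, 0, -3, 0], [40, 0, 0, -6, 0], [40, 0, 0, -8, 0], [40, 0, 0, -8, 0]]]'

```text
time: 6.75
position: [0.3822, -0.3457, 0.0717]
orientation: [[-0.984, -0.004, 0.176], [-0.176, 0.001, -0.984], [0.004, -1.0, -0.001]]
wrist_force: [-6.4, -3.3, 5.4]
width: 0.0494
```

```bash
python3 - <<'E'
from h import *
st();c,P,L=tilt(-121,z0=30)
E
```

```text
6.75 loc [[-121.    -2.9   71.7]] F [-6.4 -3.3  5.4] w 0.04939253890324982
tilt 16.2 roll 0.0 z 68.8 n 1664 x [-197.4  -52.4] y [-37.2  35.4]
```

Emit:
drive_tool --moves '[[[40, 0, 0, 35, 0], [40, 0, 0, 70, 0], [40, 0, 0, 75, 0], [40, 50, 10, 75, 0], [40, 100, 20, 75, 0], [40, 152, 30, 75, 0], [40, 152, 30, 75, 0], [40, 152, 30, 75, 0]]]'

```text
time: 7.6
position: [0.537, -0.3145, 0.1447]
orientation: [[-0.984, -0.002, 0.178], [-0.178, 0.001, -0.984], [0.002, -1.0, -0.001]]
wrist_force: [-0.6, 0.4, -1.3]
width: 0.0494
```

```bash
python3 - <<'E'
from h import *
st();c,P,L=tilt(34,z0=95);
f=L[L[:,0]<L[:,0].min()+15];print("lip end",f.mean(0),np.percentile(f[:,0],[1,5]),np.percentile(f[:,1],[1,99]))
f=L[L[:,0]>L[:,0].max()-10];print("rear end",f.mean(0),np.percentile(f[:,0],[95,99]),np.percentile(f[:,1],[1,99]))
cv2.imwrite("pics/s4.png",cv2.resize(c["pixels"][190:390,250:450],None,fx=3,fy=3))
E
```

```text
7.6 loc [[ 36.9   0.3 144.7]] F [-0.6  0.4 -1.3] w 0.04938827385765064
tilt 15.7 roll 0.2 z 140.9 n 1415 x [-39.8 105.2] y [-37.8  36.8]
lip end [-33.22456689   0.35820412 121.60128686] [-40.10322863 -39.68700199] [-28.55511252  30.55866449]
rear end [100.90335572 -11.52770672 159.5572352 ] [105.20218316 105.68015048] [-37.73577579  16.18353357]
```

View pics/s4.png

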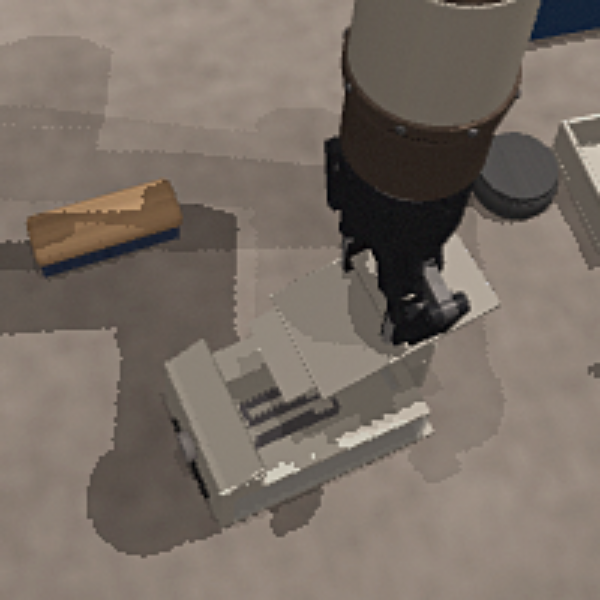

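The cover is held at about 15.7° with its lip low and clear of the hood. I'll descend and then hook it.

Emit:
drive_tool --moves '[[[40, 0, 0, -30, 0], [40, 0, 0, -59, 0], [40, 0, 0, -59, 0], [40, -8, -1.5, -59, 0], [40, -16, -3, -59, 0], [40, -24, -4.5, -59, 0], [40, -31, -6, -59, 0], [40, -38, -7, -59, 0], [40, -41, -7.5, -59, 0], [40, -41, -7.5, -59, 0], [40, -41, -7.5, -59, 0]]]'

```text
time: 8.75
position: [0.4954, -0.3231, 0.0878]
orientation: [[-0.984, 0.0, 0.177], [-0.177, -0.0, -0.984], [-0.0, -1.0, 0.0]]
wrist_force: [0.2, -0.1, -0.6]
width: 0.0494
```

```bash
python3 - <<'E'
from h import *
st();c,P,L=tilt(-5,z0=66);
f=L[L[:,0]>L[:,0].max()-10];print("rear end",f.mean(0),np.percentile(f[:,0],[95,99]),np.percentile(f[:,1],[1,99]))
E
```

```text
8.75 loc [[-5.7 -0.7 87.8]] F [ 0.2 -0.1 -0.6] w 0.049383812831986514
tilt 14.1 roll -1.0 z 85.6 n 1022 x [-91.7  62.9] y [-37.5  36.9]
rear end [ 58.56326125 -11.74262706 102.36357556] [62.85057649 63.51407919] [-36.89735382  19.01072305]
```

Emit:
drive_tool --moves '[[[40, 0, 0, -4, 0], [40, 0, 0, -8, 0], [40, 2, 0.4, -12, 0], [40, 4, 0.7, -16, 0], [40, 6, 1, -20, 0], [40, 8, 1.4, -23, 0], [40, 9, 1.6, -25, 0], [40, 9, 1.6, -25, 0]]]'

```text
time: 9.6
position: [0.5035, -0.3216, 0.0628]
orientation: [[-0.984, -0.002, 0.177], [-0.177, -0.0, -0.984], [0.002, -1.0, -0.0]]
wrist_force: [-3.1, -0.2, 4.3]
width: 0.0491
```

```bash
python3 - <<'E'
from h import *
st();c,P,L=tilt(6,z0=50);
E
```

```text
9.6 loc [[ 2.6 -0.7 62.8]] F [-3.1 -0.2  4.3] w 0.04914127521955487
tilt 4.2 roll -0.3 z 61.4 n 1060 x [-57.9  76.2] y [-37.2  37. ]
```

Emit:
drive_tool --moves '[[[40, 1, 0.2, -2, 0], [40, 2, 0.4, -4, 0], [40, 3, 0.5, -6, 0], [40, 3, 0.5, -8, 0], [40, 3, 0.5, -8, 0]]]'

```text
time: 10.15
position: [0.5067, -0.3211, 0.0559]
orientation: [[-0.984, -0.001, 0.177], [-0.177, -0.0, -0.984], [0.001, -1.0, 0.0]]
wrist_force: [-5.4, 0.7, 9.6]
width: 0.0493
```

```bash
python3 - <<'E'
from h import *
st();c,P,L=tilt(6,z0=46);
cv2.imwrite("pics/s5.png",cv2.resize(c["pixels"][220:390,260:440],None,fx=4,fy=3.5))
E
```

```text
10.15 loc [[ 5.9 -0.8 55.9]] F [-5.4  0.7  9.6] w 0.04927856903882852
tilt -2.5 roll -1.3 z 54.1 n 918 x [-57.6  69. ] y [-37.5  37.3]
```

View pics/s5.png

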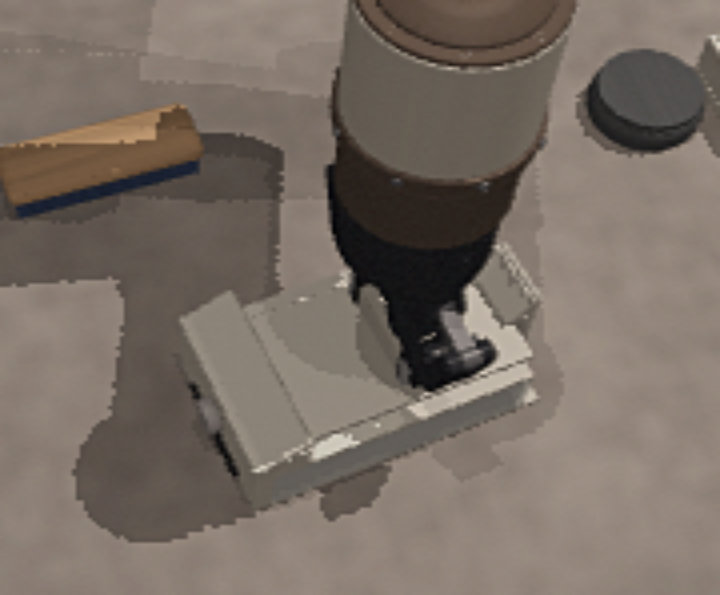

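It looks seated, with its rear edge beneath the catch near (515,290). I'll release it, back off and check.

Emit:
drive_tool --moves '[[[85, 0, 0, 0, 0], [85, 0, 0, 0, 0], [85, 0, 0, 2, 0], [85, 0, 0, 30, 0], [85, 0, 0, 80, 0], [85, -30, 40, 130, 0], [85, -60, 90, 130, 0], [85, -100, 130, 130, 0], [85, -130, 170, 130, 0], [85, -130, 210, 130, 0], [85, -130, 210, 130, 0]]]'

```text
time: 11.3
position: [0.3754, -0.1086, 0.185]
orientation: [[-0.984, 0.001, 0.179], [-0.179, 0.001, -0.984], [-0.002, -1.0, -0.001]]
wrist_force: [0.7, -0.0, -0.3]
width: 0.0727
```

```bash
python3 - <<'E'
from h import *
st()
for n in("top","side"):
    c,P,_=tilt(6,n,z0=52.5,z1=60)
    if n=="top":a=cv2.resize(c["pixels"][160:270,420:520],None,fx=4,fy=4)
    else:b=cv2.resize(c["pixels"][270:370,290:410],None,fx=3.3,fy=4.4)
    L=loc(P.reshape(-1,3));L=L[(abs(L[:,1])<60)&(abs(L[:,0])<110)]
    B=L[(L[:,2]>72)&(L[:,2]<90)&(abs(L[:,0])<40)];print("bar",len(B),B.mean(0),cv2.minAreaRect(B[:,:2].astype(np.float32)),np.median(B[:,2]))
    for x in range(-55,75,10):
        q=L[(abs(L[:,0]-x)<5)&(abs(L[:,1])<36)&(abs(L[:,1])>27)];print(x,np.median(q[:,2]).round(1),end=" ")
    k=L[(L[:,0]>60)&(L[:,2]>60)&(abs(L[:,1])<25)];print("\ncatch",k.min(0),k.max(0))
cv2.imwrite("pics/f.png",np.hstack([a,b]))
E
```

```text
11.3 loc [[-85.8 231.7 185. ]] F [ 0.7 -0.  -0.3] w 0.0726840755414414
tilt 0.3 roll 0.0 z 56.2 n 1451 x [-63.3  67.4] y [-37.2  37.5]
bar 145 [ 4.74399052  0.45125512 81.9885773 ] ((4.698919773101807, -0.8813228607177734), (51.0184440612793, 13.65368366241455), 89.42986297607422) 82.17026120856596
-55 55.6 -45 55.7 -35 56.1 -25 56.4 -15 56.6 -5 56.8 5 55.8 15 56.8 25 55.9 35 56.3 45 56.1 55 56.9 65 56.4 
catch [ 63.56781764 -20.81597197  60.61300732] [82.5774993  19.86938449 87.5195393 ]
tilt 0.0 roll -0.0 z 54.9 n 1630 x [-57.2  68.7] y [-37.3  37.3]
bar 188 [ 4.74681991 -2.23452385 79.8627945 ] ((4.961053848266602, -0.8506069183349609), (51.09953689575195, 15.087851524353027), 87.7698974609375) 80.3713408983362
-55 55.3 -45 54.2 -35 54.6 -25 54.8 -15 54.6 -5 54.8 5 54.6 15 54.8 25 55.4 35 55.0 45 54.5 55 54.9 65 55.0 
catch [ 64.08000264 -20.64022662  60.07563939] [84.45796221 21.1936404  84.58854078]
```

View pics/f.png

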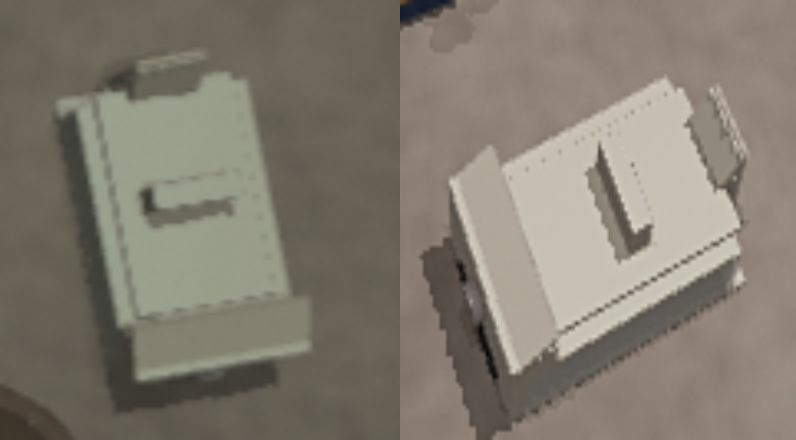

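Both views show the cover flat at z of about 50 mm, with its origin at x ≈ 5 and y ≈ -1 mm. The lip is under the hood, the catch nose overlaps the rear edge, and the robot is clear, so I'm handing in.

```bash
python3 -c "
from cell import r
print(r.job_done())"
```

```text
the job is handed in; nothing more can be done
None
```

The cover is back on the dispenser, snapped flat beneath the catch and let go. I handed the job in at about 11.4 s; no verdict was reported.

- **Grip:** I gripped the finger bar along its 50 mm length instead of across the 14 mm you suggested. The moves only allow turning about the vertical, so the cover had to pivot between the pads to tilt.
- **Tilt and hook:** I tilted it to about 16° by pressing its far end on the hood. I then slid the lip into the slot, to an estimated lip position of x ≈ -82, z ≈ 59 mm in the dispenser's frame.
- **Closing:** I pivoted the far end down until it seated beneath the catch. The vertical wrist force read about 10 N at the end of the push.

**Last checks after release:**
- **Position:** in both cameras the cover's origin was at x ≈ 5 mm and y ≈ -1 mm, with tilt at or below 0.3° and yaw error within about 2°.
- **Height:** the plate top read 55 mm from the side camera and 56 mm from the top camera. That 1 mm disagreement is within calibration, and 55 mm is the expected seated height.
- **Catch and lip:** the catch nose was back at x ≈ 63.5–64 mm, over the cover's rear edge, and the lip was under the hood.
- **Robot and lid:** the arm was clear. It never came near the square lid, but I did not measure the lid again at the end.

**Discrepancies on the way:**
- My first close touched the plate with about 7 N, so I reopened, raised the tool and gripped again.
- One plane fit while the gripper was still on read -2.5°, probably because it picked up the rims. The released check did not show it.

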